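# Present a jar to the label reader and hold the dry box open

## Task

Book the jar into the dry box: turn the jar where it stands on the reader's round pad until the middle of its label squarely faces the reader's window, and let go of it. Then lift the lid of the dry box and hold it open at about 60 degrees from shut, so that a colleague can put the jar in; the lid falls shut by itself, so finish with the gripper still holding it there, motionless. Leave the jar standing on its pad with its label to the window, and do not disturb the other things on the bench.

Things in the scene. Friction and masses are not known exactly. Their poses are not given: they have to be found in the camera images.
- reader: Label reader, fixed: aluminium base plate 170 x 80 x 6 mm with a black round rubber pad (60 mm across, top 10 mm above the bench) at one end and a grey upright block (45 x 70 mm, top 83 mm above the bench) at the other. Origin: centre of the plate's underside. Its +x points from the pad to the block; the block's window looks to -x, at the pad.
- reader_window (a point): Middle of the reader's dark window (54 x 40 mm), on the block's face, 48 mm above the bench, 80 mm from the pad's centre along the reader's +x.
- reader_pad (a point): Centre of the top of the round pad on which the jar stands.
- jar: Loose upright round jar on the pad, 44 mm across, 80 mm tall, 0.1 to 0.2 kg, grey with a black cap. Origin: centre of its underside; z up its axis. A white paper label (27 mm wide, 36 mm tall) is on its +x side; a white pointer rib on the cap (2.7 mm high) runs from the middle out over the label. The label faces the window when the jar's +x is along the reader's +x.
- jar_label (a point): Middle of the jar's label, on the wall 22 mm from the axis and 34 mm above the underside.
- dry_box: Grey open box, fixed to the bench, 160 mm (x, front to back) x 200 mm (y) x 70 mm tall, walls 5 mm, foam inside. Origin: centre of its underside; -x is its front, z up. Its lid is hinged along the rear (+x) rim. (Not to be touched: a lamp shade, 170 mm wide, hangs 0.46 to 0.70 m above the bench, 0.55 m from the robot's axis, 53 degrees to its left.)
- lid_hinge (a point): Middle of the lid's hinge line, 74 mm above the bench, 84 mm behind the box's centre (box +x); the hinge line runs along the box's y.
- lid (a joint): Opening angle of the lid in rad: 0 shut, grows as the front edge rises; 1.047 is 60 degrees; stops at 1.9. Plain hinge, no spring or stay: below about 80 degrees the lid falls shut when let go. The lid is a grey plate 166 x 206 x 8 mm, 0.25 to 0.5 kg, with a round bar handle.
- lid_handle (a point): Middle of the lid's round aluminium bar handle: 12 mm thick, 110 mm long, parallel to the hinge, on two 10 mm posts centred 50 mm either side of the middle. With the lid shut it is 150 mm in front of the hinge and 47 mm above it (121 mm above the bench), with 36 mm of air between bar and lid. The bar can turn between closed fingers.
- screwdriver_red: Bystander: loose red and black screwdriver, 168 mm long. Origin at its underside's centre.
- marker: Bystander: loose black marker pen with a white band, 129 mm long. Origin at its underside's centre.
- solder_spool: Bystander: loose reel of solder, 74 x 59 x 50 mm. Origin at its underside's centre.
- tape_roll: Bystander: the nearer roll of amber tape, loose, 81 mm across, 19 mm tall. Origin at its underside's centre.
There are look-alikes about, which are no part of the job. Leave any green look-alike of the jar alone.

How it is judged:
By the outcome, as a careful person would: the job done as asked, in the order asked, and still so for the second after the job is handed in, while the arm keeps its last pose, push and grip.
It also fails if it takes over 64 s, if anything falls off the work surface, if the arm or the gripper's body presses on something with over 40 N, if the wrist force passes 120 N, or if a joint passes its speed limit or range.

## Robot

A 6-joint arm with a two-finger parallel gripper is mounted at the origin on a cart in front of the work surface, level with it; the furniture and walls round the work are solid. World frame = base frame: x ahead of the robot, y to its left, z up, the work surface at z = 0. Lengths are in m, angles in rad, forces in N, time in s.
With the tool pointing down it reaches from about 0.3 to 0.875 m from the base axis. Payload 6.4 kg.
Tool frame: the origin (TCP) lies at the very end of the fingers, on their centre line; the grasp point (between the pads) lies 19 mm behind it; z points along the fingers, y is the line along which they close (so a half turn about z gives the same grasp; the last joint's range is limited). The gripper opens to 85 mm and grips with 20 to 120 N. Pads are 22 mm wide; open, the fingers measure 114 mm over their backs; the gripper's body (76 mm by 85 mm) begins 54 mm behind the grasp point. The pads swing forward as they close: fully open they stand 13 mm farther back than shut.
Start: joints at [1.007, 0.181, 1.607, -0, 1.354, -0.206], TCP at [0.201, 0.539, 0.195] pointing down, gripper open.
Joint ranges: [-2.99, 2.99], [-0.89, 2.07], [0.3, 2.58], [-1.14, 4.28], [0, 2.63], [-3.12, 3.12]. Speed limits (rad/s): [2.57, 2.57, 3.01, 3.14, 3.14, 3.14].

## Interface

Orientations are given as a unit quaternion [w, x, y, z].
In Python, from bench import get_obs, optics, workorder gives the robot as it stands.
- The arm moves only by the tool jog_arm, called as a command line: name --argument value ..., lists and objects as JSON in quotes. Schema: {"type":"object","properties":{"motion":{"type":"object","properties":{"tx":{"type":"array","items":{"type":"number"},"minItems":1,"maxItems":10},"ty":{"type":"array","items":{"type":"number"},"minItems":1,"maxItems":10},"tz":{"type":"array","items":{"type":"number"},"minItems":1,"maxItems":10},"rx":{"type":"array","items":{"type":"number"},"minItems":1,"maxItems":10},"ry":{"type":"array","items":{"type":"number"},"minItems":1,"maxItems":10},"rz":{"type":"array","items":{"type":"number"},"minItems":1,"maxItems":10},"jaw":{"type":"array","items":{"type":"number"},"minItems":1,"maxItems":10}},"additionalProperties":false,"required":["tx","ty","tz","rx","ry","rz","jaw"]},"only":{"type":"string"},"quiet":{"type":"boolean"},"lines":{"type":"string"}},"required":["motion"],"additionalProperties":false}. motion is an object with one list for each field, all of the same length, 1 to 10, a row being the entries at one place: tx, ty, tz (the shift in mm), rx, ry, rz (a rotation vector in units of 0.2 rad), jaw (the opening from 0.0 (shut) to 1.0 (fully open)); each row is the pose to reach, as a shift and turn from the pose commanded when the call began, along the tool's axes at that moment; what a row does not reach only later rows make up. A row lasts 1/8 s, in which the tool goes at most 0.0625 m and 0.188 rad, less where a joint would pass 70% of its speed; a pose out of reach is approached as far as the arm can. The fingers move at their own pace and stop on an object; the grip force is fixed at half the most. Time passes only in rows, so rows that do not move let the fingers close. The tool returns the time, the measured TCP pose, the force, the opening and the grip force at its end. only (a regular expression) keeps the lines of the reply that match it, lines (a string "A,B") keeps lines A to B, and quiet returns only ok. Input that does not fit is refused with a message, and nothing moves.
- get_obs(): the state, without advancing time (a new reading comes with each control period).
- optics.camera(name): name is "scene" or "top" or "wrist"; returns (picture, depth): 480x640x3 uint8, blue, green, red; 480x640 float32, m along the optical axis (not along the pixel's ray), 0 where there is no reading.
- optics.camera_params(name): a dict with "fovy" (degrees; the focal length in pixels is half the picture's height over the tangent of half this angle, whatever the lens; pixels are square), "cx", "cy" (the principal point, pixels), "view" (4x4, takes a point from world to camera coordinates). Camera axes: x right, y up, looking along -z (the intrinsics and any distortion apply to the point x, -y, -z); pixel columns grow to the right and rows downward; lengths in m; the calibration is good to about 2 mm. The wrist camera is an equidistant fisheye: a pixel r from the principal point sees the ray r / f radians off the axis. A picture is of the moment at which its call begins: read the wrist's pose just before it. camera_params takes no time and is no camera call; for the wrist camera it gives the pose at the moment of the call.
- workorder.hand_in(): hands the job in; it is judged then, once.
The state is a dict: "time_s": time; "q": joint angles; "dq": joint speeds; "joint_efforts": joint torques, N m; "eef_pos": TCP position; "eef_rot": TCP orientation; "wrist_force": force on the tool from outside, world axes, zero at the start; "torque": the same for the moment, N m; "opening": opening from 0.0 (shut) to 1.0 (fully open); "grasp_force": force on a finger pad.
Only numpy, scipy, OpenCV 4.12 (cv2) and the standard library are available. Lean on these libraries where they do the work, as an engineer would, in place of code of your own. Each camera call takes 0.05 s, during which the arm holds its last target. There are 200 camera calls.

## Working session

There is one attempt and no reset: what is moved stays moved. The work goes in short steps, Python scripts to look and compute and a tool call to move; the robot and the scene stay as the last step left them, time stands still between calls to the robot, and variables do not carry over. Pictures are saved under pics/ and viewed, at most 10 in all, crops included, and the job is handed in when it is done.

```bash
mkdir -p pics; ls
```

Create h.py:
```python
import numpy as np, cv2
from bench import get_obs, optics, workorder
from scipy.spatial.transform import Rotation as R
def cam(n):
    p=optics.camera_params(n); im,d=optics.camera(n); return im,d,p
def rays(p,shape=(480,640),fish=False):
    f=240/np.tan(np.radians(p['fovy'])/2)
    v,u=np.mgrid[:shape[0],:shape[1]].astype(float)
    x=(u-p['cx'])/f; y=(v-p['cy'])/f
    if fish:
        r=np.hypot(x,y)+1e-12; t=np.tan(np.minimum(r,1.5))/r; x,y=x*t,y*t
    return x,y
def cloud(d,p,fish=False):
    x,y=rays(p,d.shape,fish)
    c=np.stack([x*d,-y*d,-d,np.ones_like(d)],-1)
    w=c@np.linalg.inv(p['view']).T
    w[d==0]=np.nan
    return w[...,:3]
def rot():
    o=get_obs(); q=o['eef_rot']; return o,R.from_quat([q[1],q[2],q[3],q[0]])
```

Run:
```python
from h import *
for n in ['scene','top','wrist']:
    im,d,p=cam(n); print(n,p); cv2.imwrite(f'pics/{n}0.png',im); np.savez(f'{n}0.npz',im=im,d=d,view=p['view'],cx=p['cx'],cy=p['cy'],fovy=p['fovy'])
print(get_obs())
```

```text
pics
scene {'fovy': 55.97119764921483, 'cx': 323.2470304551981, 'cy': 242.74418240106218, 'view': array([[ 0.48342717, -0.87537365, -0.00437418, -0.32636635],
       [ 0.45015297,  0.24430628,  0.8588811 , -0.29050452],
       [-0.75077325, -0.41717551,  0.51215635, -0.89580987],
       [ 0.        ,  0.        ,  0.        ,  1.        ]])}
top {'fovy': 49.1274117742723, 'cx': 313.93699242690036, 'cy': 235.73684274283582, 'view': array([[-0.01839619, -0.99982351,  0.00381225, -0.07874589],
       [ 0.99940803, -0.01827741,  0.02914677, -0.50637978],
       [-0.02907195,  0.00434619,  0.99956787, -1.34806005],
       [ 0.        ,  0.        ,  0.        ,  1.        ]])}
wrist {'fovy': 65.70646984690485, 'cx': 315.24039701307146, 'cy': 237.87324736959698, 'view': array([[ 0.35009442,  0.93671318, -0.00152273, -0.57396606],
       [-0.90039117,  0.33606997, -0.27631996,  0.03545285],
       [-0.2583208 ,  0.09810913,  0.96106449, -0.37923651],
       [ 0.        ,  0.        ,  0.        ,  1.        ]])}
{'time_s': 0.15, 'q': array([ 1.00672853e+00,  1.81361530e-01,  1.60776656e+00,  1.84688580e-05,
        1.35381809e+00, -2.06321451e-01]), 'dq': array([-0.00078735, -0.00178218, -0.00335843, -0.00223804, -0.00053768,
        0.00112444]), 'joint_efforts': array([ 8.18452681e-04, -4.45264149e+01, -3.51693070e+01, -2.46721402e-04,
        5.91311313e-03, -2.45571005e-05]), 'eef_pos': array([0.20107702, 0.53819463, 0.19400181]), 'eef_rot': array([-2.62641578e-04,  1.77922758e-01,  9.84044224e-01, -6.23783345e-04]), 'wrist_force': array([-0.23764747, -0.37551237,  0.20309874]), 'torque': array([-0.04786656,  0.00483131, -0.03110852]), 'grasp_force': 0.0, 'opening': 1.0007126099725325}
```

View pics/scene0.png

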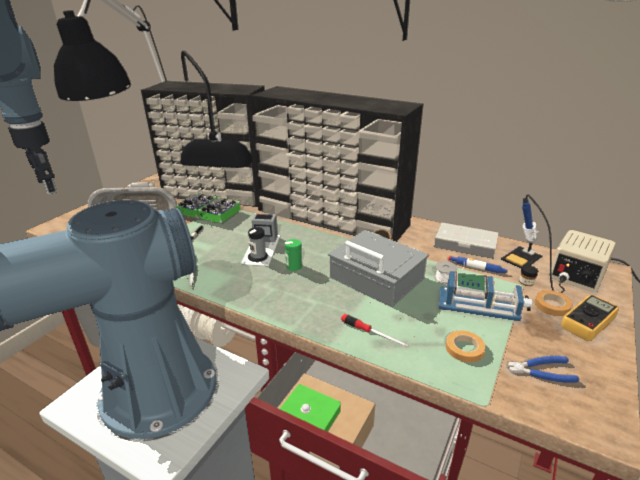

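View pics/top0.png

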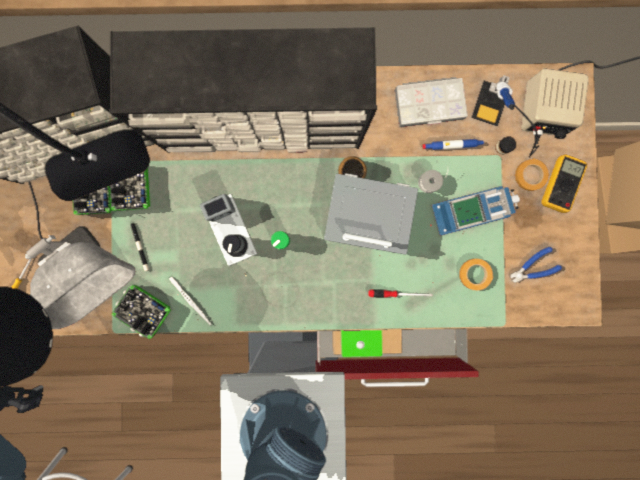

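View pics/wrist0.png

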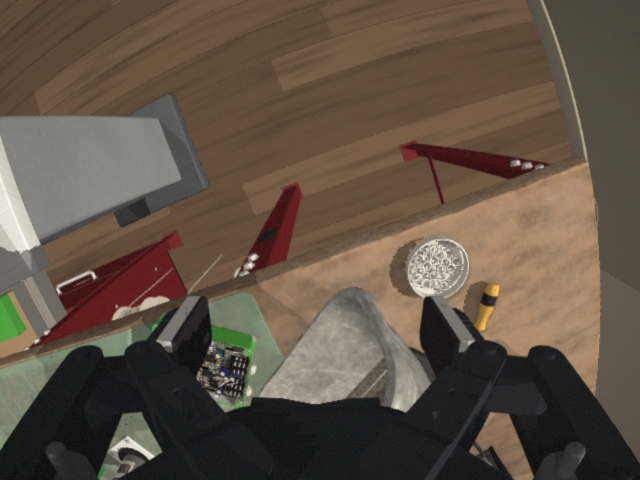

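Scene/top views: the jar (black cap, top (235,244)) stands on the aluminium reader whose block is at (218,207). The green look-alike is at top (280,241). The dry box is at (370,213), its handle at (368,240). The wrist view shows only the left side of the bench. Candidates for the jar are the black-capped one (235,244), which fits because it is on the reader's pad, and the green one (280,241), which doesn't.

Run:
```python
from h import *
z=np.load('top0.npz'); p=dict(view=z['view'],cx=float(z['cx']),cy=float(z['cy']),fovy=float(z['fovy'])); im=z['im']; W=cloud(z['d'],p)
u0,v0=195,180
def blk(mask,name):
    P=W[mask]; P=P[~np.isnan(P[:,0])]; print(name,len(P),P.mean(0).round(4),P.min(0).round(3),P.max(0).round(3)); return P
vv,uu=np.mgrid[:480,:640]
def box(a,b,c,d): return (uu>=a)&(uu<b)&(vv>=c)&(vv<d)
Z=W[...,2]
hsv=cv2.cvtColor(im,cv2.COLOR_BGR2HSV)
m=box(215,260,225,260)&(Z>.082)&(Z<.1); P=blk(m,'cap')
print(cv2.minEnclosingCircle(P[:,:2].astype(np.float32)))
m=box(195,250,185,230)&(Z>.075)&(Z<.09); P=blk(m,'block'); print(cv2.minAreaRect(P[:,:2].astype(np.float32)))
m=box(200,262,190,268)&(Z>.003)&(Z<.009)&(hsv[...,1]<50); P=blk(m,'plate'); print(cv2.minAreaRect(P[:,:2].astype(np.float32)))
m=box(265,300,225,255)&(Z>.05)&(Z<.1); P=blk(m,'green'); print(cv2.minEnclosingCircle(P[:,:2].astype(np.float32)))
m=box(315,425,165,262)&(Z>.070)&(Z<.09); P=blk(m,'lid'); print(cv2.minAreaRect(P[:,:2].astype(np.float32)))
m=box(315,425,165,262)&(Z>.108)&(Z<.14); P=blk(m,'bar'); print(cv2.minAreaRect(P[:,:2].astype(np.float32)))
# tall things: 
c=cv2.resize(im[190:275,190:305],None,fx=6,fy=6,interpolation=cv2.INTER_CUBIC); cv2.imwrite('pics/crop1.png',c); print(c.shape)
# scene view of the cap, and label
z=np.load('scene0.npz'); im=z['im']; c2=cv2.resize(im[205:285,230:325],None,fx=6,fy=6,interpolation=cv2.INTER_CUBIC)
c=cv2.resize(c,(400,int(400*c.shape[0]/c.shape[1]))); c2=cv2.resize(c2,(400,int(400*c2.shape[0]/c2.shape[1])))
h=max(len(c),len(c2)); pad=lambda a:cv2.copyMakeBorder(a,0,h-len(a),0,0,cv2.BORDER_CONSTANT)
cv2.imwrite('pics/crop1.png',np.hstack([pad(c),pad(c2)]))
```

```text
cap 267 [0.4889 0.1149 0.0895] [0.467 0.094 0.082] [0.511 0.138 0.097]
((0.48897621035575867, 0.11525686085224152), 0.022791102528572083)
block 513 [0.5786 0.1527 0.082 ] [0.548 0.114 0.075] [0.609 0.193 0.09 ]
((0.5790860056877136, 0.15324462950229645), (0.04570697993040085, 0.06986648589372635), 22.64052391052246)
plate 1697 [0.5192 0.1218 0.0053] [0.427 0.047 0.003] [0.629 0.207 0.009]
((0.5278526544570923, 0.12749415636062622), (0.1587611734867096, 0.1996050328016281), 88.98050689697266)
green 261 [ 0.4953 -0.0029  0.0795] [ 0.474 -0.024  0.052] [0.516 0.02  0.088]
((0.4956403374671936, -0.0022556032054126263), 0.022824009880423546)
lid 5449 [ 0.5582 -0.2271  0.0792] [ 0.456 -0.343  0.07 ] [ 0.656 -0.112  0.089]
((0.557511568069458, -0.2278452217578888), (0.2067178189754486, 0.17079199850559235), 78.62128448486328)
bar 234 [ 0.4904 -0.214   0.1251] [ 0.476 -0.267  0.116] [ 0.507 -0.161  0.131]
((0.4906960427761078, -0.21366159617900848), (0.10885270684957504, 0.012004213407635689), 78.97574615478516)
(510, 690, 3)
```

View pics/crop1.png

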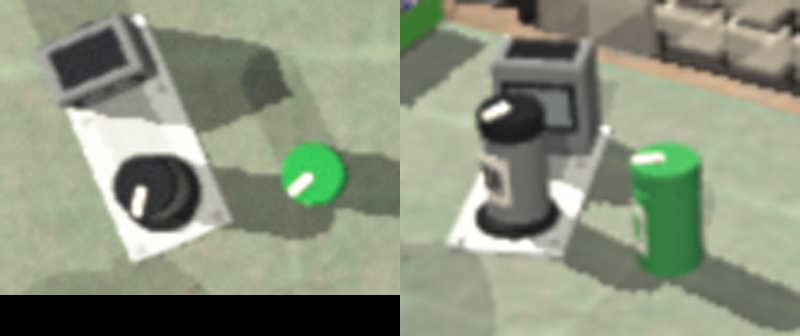

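The crop shows the black-capped jar at (155,190) on the reader, with its rib and label pointing away from the block. The green jar at (313,173) stands on bare mat. I take the black-capped jar. The reader's yaw is about 22.7° and the jar's +x about 166°. First I retract clear of the lamp.

The manual's scale: shifts go in mm and turns go in units of 0.2 rad. Converting my numbers, -0.3 m is -300, -0.28 m is -280.

jog_arm --motion '{"tx":[0, 0, 0, 0, -55, -110, -165, -220, -270, -300], "ty":[-60, -120, -170, -200, -200, -200, -190, -220, -250, -280], "tz":[-15, -30, -40, -50, -50, -50, -50, -50, -50, -50], "rx":[0, 0, 0, 0, 0, 0, 0, 0, 0, 0], "ry":[0, 0, 0, 0, 0, 0, 0, 0, 0, 0], "rz":[0, 0, 0, 0, 0, 0, 0, 0, 0, 0], "jaw":[1, 1, 1, 1, 1, 1, 1, 1, 1, 1]}'

```text
time_s: 1.4
eef_pos: [0.3855, 0.1692, 0.2444]
eef_rot: [-0.0, 0.179, 0.984, -0.0]
wrist_force: [0.3, 0.0, -0.1]
opening: 1.001
grasp_force: 0.0
```

```bash
python3 -c "
from h import *;print(get_obs()['q'])"
```

```text
[ 1.30261905e-01 -2.25421961e-01  1.90443531e+00 -1.61516744e-04
  1.46288546e+00 -1.08125940e+00]
```

jog_arm --motion '{"tx":[-50, -100, -116, -116], "ty":[-7, -13, -14.5, -14.5], "tz":[0, 0, 0, 0], "rx":[0, 0, 0, 0], "ry":[0, 0, 0, 0], "rz":[0, 0, 0, 0], "jaw":[1, 1, 1, 1]}'

```text
time_s: 1.9
eef_pos: [0.4877, 0.1168, 0.244]
eef_rot: [-0.001, 0.178, 0.984, -0.0]
wrist_force: [-0.3, -0.0, -0.3]
opening: 1.0
grasp_force: 0.0
```

Run:
```python
from h import *
im,d,p=cam('wrist'); W=cloud(d,p,True); Z=W[...,2]
print(np.linalg.inv(p['view'])[:3,3], get_obs()['eef_pos'])
cv2.imwrite('pics/w1.png',im); np.savez('w1.npz',im=im,d=d,view=p['view'],cx=p['cx'],cy=p['cy'],fovy=p['fovy'])
m=(Z>.084)&(Z<.097)&(np.hypot(W[...,0]-.489,W[...,1]-.115)<.03); P=W[m]; print(len(P),P.mean(0),cv2.minEnclosingCircle(P[:,:2].astype(np.float32)))
g=cv2.cvtColor(im,cv2.COLOR_BGR2GRAY); P=W[m&(g>140)]; print(len(P),P.mean(0) if len(P) else 0)
if len(P)>5:
    c=P[:,:2].mean(0); u,s,v=np.linalg.svd(P[:,:2]-c); print('rib dir',np.degrees(np.arctan2(v[0,1],v[0,0])),s)
```

```text
[0.42176794 0.14143476 0.42368009] [0.48702617 0.11744322 0.24418936]
1775 [0.48819303 0.11429555 0.09022005] ((0.4890245497226715, 0.11380307376384735), 0.02313655987381935)
134 [0.47828781 0.11675071 0.09285195]
rib dir -13.609250749033757 [0.06520714 0.01910115]
```

View pics/w1.png

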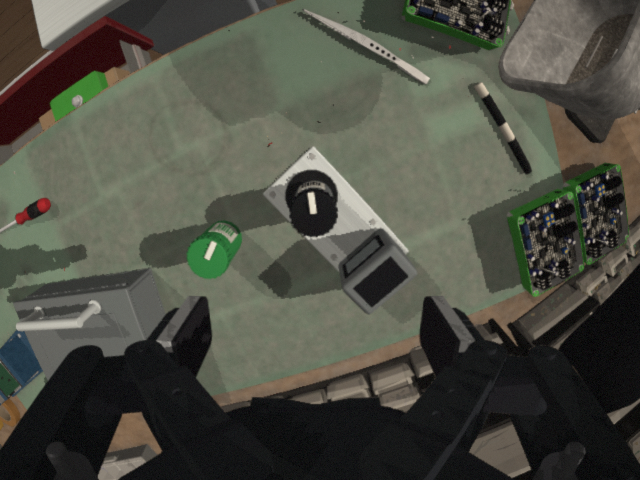

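The wrist view shows the jar at (312,203), its label visible at (316,185) opposite the block at (378,272), and the green jar at (215,248). The rib is at 166.4°. Next I refine the reader yaw and the jar centre.

Run:
```python
from h import *
z=np.load('w1.npz'); p=dict(view=z['view'],cx=float(z['cx']),cy=float(z['cy']),fovy=float(z['fovy'])); im=z['im']; W=cloud(z['d'],p,True); Z=W[...,2]
near=np.hypot(W[...,0]-.578,W[...,1]-.153)<.07
P=W[near&(Z>.079)&(Z<.088)]; print('block',len(P),cv2.minAreaRect(P[:,:2].astype(np.float32)))
# plate: points z 3..9mm within 12cm of reader middle, rough frame
a=np.radians(22.7); ex=np.array([np.cos(a),np.sin(a)]); ey=np.array([-ex[1],ex[0]])
q=(W[...,:2]-np.array([.489,.1143])); X=q@ex; Y=q@ey
hsv=cv2.cvtColor(im,cv2.COLOR_BGR2HSV)
m=(X>-.05)&(X<.07)&(abs(Y)<.05)&(Z>-.003)&(Z<.011)&(hsv[...,1]<25)&(hsv[...,2]>120)
n,l,s,c=cv2.connectedComponentsWithStats(m.astype(np.uint8)); m=l==1+np.argmax(s[1:,4])
print('plate',m.sum(),W[m].mean(0))
# edges in Y per X bin
lo=[];hi=[]
for x in np.arange(-.035,.065,.004):
    k=m&(abs(X-x)<.002)
    if k.sum()>8: lo.append((x,Y[k].min())); hi.append((x,Y[k].max()))
print(np.round(lo,4).tolist()); print(np.round(hi,4).tolist())
# window face: points on the face with z between .02 and .075 at X~.08
k=(X>.06)&(X<.095)&(abs(Y)<.045)&(Z>.02)&(Z<.076); 
if k.sum()>20: pf=np.polyfit(Y[k],X[k],1); print('face',k.sum(),pf,'yaw',22.7-np.degrees(np.arctan(pf[0])))
z=np.load('top0.npz'); p=dict(view=z['view'],cx=float(z['cx']),cy=float(z['cy']),fovy=float(z['fovy'])); W=cloud(z['d'],p); Z=W[...,2]
o,r=rot(); print(o['eef_pos'],r.as_matrix().round(3))
```

```text
block 2597 ((0.5783000588417053, 0.15219682455062866), (0.044812485575675964, 0.06877826154232025), 23.6192684173584)
plate 3087 [0.49847442 0.13128708 0.00617317]
[[-0.035, -0.0362], [-0.031, -0.0368], [-0.027, -0.037], [-0.023, -0.0369], [-0.019, -0.0371], [-0.015, -0.0369], [-0.011, -0.0369], [-0.007, 0.0299], [-0.003, 0.0301], [0.001, 0.0294], [0.005, 0.0282], [0.009, 0.0265], [0.013, 0.0242], [0.017, 0.0211], [0.021, 0.0148], [0.025, -0.0383], [0.029, -0.0399], [0.033, -0.038], [0.037, -0.0372], [0.041, -0.0374], [0.045, -0.0372], [0.049, -0.0373], [0.053, -0.0374], [0.057, -0.0373], [0.061, -0.0373]]
[[-0.035, 0.0402], [-0.031, 0.0403], [-0.027, 0.0405], [-0.023, 0.0398], [-0.019, 0.04], [-0.015, 0.04], [-0.011, 0.0402], [-0.007, 0.0403], [-0.003, 0.0404], [0.001, 0.0398], [0.005, 0.0398], [0.009, 0.0402], [0.013, 0.0403], [0.017, 0.0404], [0.021, 0.0404], [0.025, 0.0406], [0.029, 0.0407], [0.033, 0.0403], [0.037, 0.0404], [0.041, 0.0397], [0.045, 0.0401], [0.049, 0.0402], [0.053, 0.0403], [0.057, 0.0405], [0.061, 0.0399]]
face 1083 [0.0366829  0.07497653] yaw 20.599166700882968
[0.48702617 0.11744322 0.24418936] [[-0.937  0.35  -0.002]
 [ 0.35   0.937  0.   ]
 [ 0.002 -0.    -1.   ]]
```

To row units: 0.204 m is 204, -0.0024 m is -2.4.

jog_arm --motion '{"tx":[-2.4, -2.4, -2.4, -2.4, -2.4, -2.4, -2.4], "ty":[-2, -2, -2, -2, -2, -2, -2], "tz":[50, 100, 150, 185, 200, 204, 204], "rx":[0, 0, 0, 0, 0, 0, 0], "ry":[0, 0, 0, 0, 0, 0, 0], "rz":[0, 0, 0, 0, 0, 0, 0], "jaw":[1, 1, 1, 1, 1, 1, 1]}'

```text
time_s: 2.82
eef_pos: [0.4903, 0.1147, 0.042]
eef_rot: [0.001, 0.178, 0.984, 0.0]
wrist_force: [-0.1, 0.0, 0.3]
opening: 1.0
grasp_force: 0.0
```

jog_arm --motion '{"tx":[0, 0, 0, 0, 0, 0, 0, 0], "ty":[0, 0, 0, 0, 0, 0, 0, 0], "tz":[0, 0, 0, 0, 0, 0, 0, 0], "rx":[0, 0, 0, 0, 0, 0, 0, 0], "ry":[0, 0, 0, 0, 0, 0, 0, 0], "rz":[0, 0, 0, 0, 0, 0, 0, 0], "jaw":[0.7, 0.6, 0.5, 0.4, 0.3, 0.2, 0.2, 0.2]}'

```text
time_s: 3.82
eef_pos: [0.4903, 0.1142, 0.0419]
eef_rot: [0.001, 0.178, 0.984, 0.0]
wrist_force: [-1.2, -0.5, 7.3]
opening: 0.48
grasp_force: 59.7
```

To row units: 1.25 rad is 6.25.

jog_arm --motion '{"tx":[0, 0, 0, 0, 0, 0, 0, 0, 0, 0], "ty":[0, 0, 0, 0, 0, 0, 0, 0, 0, 0], "tz":[0, 0, 0, 0, 0, 0, 0, 0, 0, 0], "rx":[0, 0, 0, 0, 0, 0, 0, 0, 0, 0], "ry":[0, 0, 0, 0, 0, 0, 0, 0, 0, 0], "rz":[0.4, 1, 1.75, 2.5, 3.25, 4, 4.75, 5.5, 6, 6.25], "jaw":[0.2, 0.2, 0.2, 0.2, 0.2, 0.2, 0.2, 0.2, 0.2, 0.2]}'

```text
time_s: 5.08
eef_pos: [0.4911, 0.1145, 0.0418]
eef_rot: [0.001, 0.721, 0.693, 0.001]
wrist_force: [1.3, 0.8, 3.9]
opening: 0.483
grasp_force: 60.0
```

jog_arm --motion '{"tx":[0, 0, 0, 0, 0, 0, 0, 0, 0, 0], "ty":[0, 0, 0, 0, 0, 0, 0, 0, 0, 0], "tz":[0, 0, 0, 0, 0, 0, 0, 0, 0, 0], "rx":[0, 0, 0, 0, 0, 0, 0, 0, 0, 0], "ry":[0, 0, 0, 0, 0, 0, 0, 0, 0, 0], "rz":[0.5, 1.25, 2, 2.75, 3.5, 4.25, 5, 5.75, 6.29, 6.29], "jaw":[0.2, 0.2, 0.2, 0.2, 0.2, 0.2, 0.2, 0.2, 0.2, 0.2]}'

```text
time_s: 6.32
eef_pos: [0.4911, 0.1141, 0.0419]
eef_rot: [0.0, 0.99, 0.138, 0.002]
wrist_force: [1.0, -0.1, 5.9]
opening: 0.485
grasp_force: 60.2
```

Run:
```python
from h import *
im,d,p=cam('top'); o,r=rot(); print(o['q'],r.as_matrix().round(3)); np.savez('t1.npz',im=im,d=d)
```

```text
[-7.25959755e-03  2.22226400e-01  1.90273210e+00 -3.34064292e-04
  1.01344985e+00  1.28586177e+00] [[ 0.962  0.274  0.003]
 [ 0.274 -0.962 -0.   ]
 [ 0.003  0.001 -1.   ]]
```

jog_arm --motion '{"tx":[0, 0, 0, 0, 0, 0, 0, 0, 0, 0], "ty":[0, 0, 0, 0, 0, 0, 0, 0, 0, 0], "tz":[0, 0, 0, 0, 0, -30, -80, -140, -200, -200], "rx":[0, 0, 0, 0, 0, 0, 0, 0, 0, 0], "ry":[0, 0, 0, 0, 0, 0, 0, 0, 0, 0], "rz":[0, 0, 0, 0, 0, 0, 0, 0, 0, 0], "jaw":[0.55, 0.7, 0.85, 1, 1, 1, 1, 1, 1, 1]}'

```text
time_s: 7.62
eef_pos: [0.4929, 0.1144, 0.2467]
eef_rot: [0.001, 0.99, 0.138, 0.006]
wrist_force: [0.6, 0.3, -0.1]
opening: 1.0
grasp_force: 0.0
```

Create rib.py:
```python
from h import *
def run(tag):
  im,d,p=cam('wrist'); W=cloud(d,p,True); Z=W[...,2]
  cv2.imwrite(f'pics/{tag}.png',im)
  m=(Z>.084)&(Z<.097)&(np.hypot(W[...,0]-.489,W[...,1]-.115)<.03); P=W[m]; c0=np.array(cv2.minEnclosingCircle(P[:,:2].astype(np.float32))[0]); print('cap',len(P),P.mean(0),c0)
  g=cv2.cvtColor(im,cv2.COLOR_BGR2GRAY); P=W[m&(g>140)]
  c=P[:,:2].mean(0); v=np.linalg.svd(P[:,:2]-c)[2][0]; v*=np.sign(v@(c-c0)); print('rib',len(P),c,np.degrees(np.arctan2(v[1],v[0])))
  a=np.radians(22.7); ex=np.array([np.cos(a),np.sin(a)]); ey=np.array([-ex[1],ex[0]])
  q=W[...,:2]-np.array([.489,.1143]); X=q@ex; Y=q@ey
  P=W[(np.hypot(X-.0975,Y)<.05)&(Z>.079)&(Z<.088)]; print('block',cv2.minAreaRect(P[:,:2].astype(np.float32)))
  hsv=cv2.cvtColor(im,cv2.COLOR_BGR2HSV)
  k=(X>-.05)&(X<.07)&(abs(Y)<.05)&(Z>-.003)&(Z<.011)&(hsv[...,1]<25)&(hsv[...,2]>120)
  for s in (1,-1):
    e=[]
    for x in np.arange(-.035,.065,.004):
      b=k&(abs(X-x)<.002)&(Y*s>.03)
      if b.sum()>8: e.append((x,np.max(Y[b]*s)*s))
    e=np.array(e)
    if len(e)>5: f=np.polyfit(e[:,0],e[:,1],1); print('edge',len(e),np.degrees(np.arctan(f[0]))+22.7,f[1],np.std(e[:,1]-np.polyval(f,e[:,0])))
  o,r=rot(); print(o['eef_pos'],o['time_s'])
```

```bash
python3 -c "
import rib; rib.run('w2')"
```

```text
cap 1754 [0.49129422 0.11490308 0.09029509] [0.49039856 0.11445379]
rib 137 [0.49926132 0.11923171] 13.774113287105456
block ((0.57881098985672, 0.15229928493499756), (0.0449797585606575, 0.0690573900938034), 22.67180061340332)
edge 25 22.54738357399258 0.04003201875995007 0.00035462910436724707
edge 24 22.413726899167038 -0.03806454853893749 0.0006008222935874203
[0.49104194 0.11438475 0.24334657] 7.675
```

View pics/w2.png

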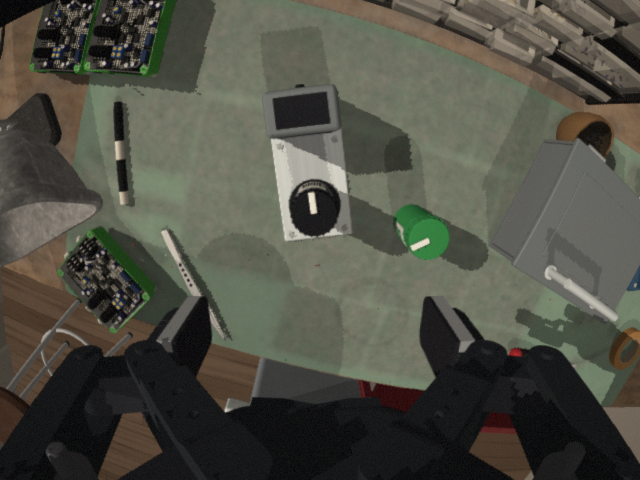

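The label now appears at (315,184), on the block's side. I'll re-measure the rib on its known plane rather than from depth.

Create rib2.py:
```python
from h import *
def run(n=3):
 for _ in range(n):
  im,d,p=cam('wrist'); x,y=rays(p,fish=True); M=np.linalg.inv(p['view']); C=M[:3,3]
  D=np.stack([x,-y,-np.ones_like(x)],-1)@M[:3,:3].T
  def at(z): s=(z-C[2])/D[...,2]; return C+s[...,None]*D
  A=at(.0927); g=cv2.cvtColor(im,cv2.COLOR_BGR2GRAY).astype(float)
  cap=cloud(d,p,True); k=(cap[...,2]>.086)&(cap[...,2]<.097)&(np.hypot(A[...,0]-.4905,A[...,1]-.1145)<.026)
  B=at(.09)[k&(g<200)][:,:2]; c0=np.array(cv2.minEnclosingCircle(B.astype(np.float32))[0])
  r=np.hypot(A[...,0]-c0[0],A[...,1]-c0[1])
  k&=(r<.022)
  out=[]
  for th in (80,120,160):
    m=k&(g>th); nn,l,s,_c=cv2.connectedComponentsWithStats(m.astype(np.uint8)); m=l==1+np.argmax(s[1:,4])
    w=np.clip(g[m]-th+20,0,None); Q=A[m][:,:2]; c=np.average(Q,axis=0,weights=w); S=np.cov(Q.T,aweights=w); v=np.linalg.eigh(S)[1][:,1]; v*=np.sign(v@(c-c0))
    out.append((th,m.sum(),round(np.degrees(np.arctan2(v[1],v[0])),1),round(np.degrees(np.arctan2(*(c-c0)[::-1])),1)))
  print(c0.round(4),out)
 return im
```

Run:
```python
import rib2
im=rib2.run()
import cv2; cv2.imwrite('pics/c2.png',cv2.resize(im[170:250,270:360],None,fx=6,fy=6,interpolation=cv2.INTER_CUBIC))
```

```text
[0.4908 0.115 ] [(80, np.int64(173), np.float64(23.1), np.float64(24.6)), (120, np.int64(145), np.float64(23.2), np.float64(24.8)), (160, np.int64(128), np.float64(23.2), np.float64(25.1))]
[0.4909 0.1148] [(80, np.int64(175), np.float64(23.6), np.float64(25.6)), (120, np.int64(148), np.float64(23.6), np.float64(25.7)), (160, np.int64(130), np.float64(23.6), np.float64(25.7))]
[0.4911 0.1149] [(80, np.int64(172), np.float64(23.4), np.float64(25.6)), (120, np.int64(144), np.float64(23.5), np.float64(25.7)), (160, np.int64(129), np.float64(23.7), np.float64(25.9))]
```

View pics/c2.png

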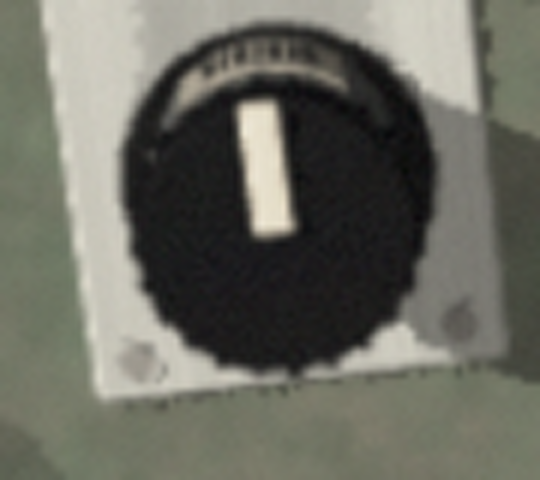

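The label is square to the window: the rib is at 23.4° and the reader at 22.6°. The crop shows the label under the rib at (265,70). Now to the lid handle.

jog_arm --motion '{"tx":[-10, -20, -34, -48, -60, -74, -85, -91, -91], "ty":[30, 75, 120, 165, 210, 255, 295, 316, 316], "tz":[0, 0, 0, 0, 0, 0, 0, 0, 0], "rx":[0, 0, 0, 0, 0, 0, 0, 0, 0], "ry":[0, 0, 0, 0, 0, 0, 0, 0, 0], "rz":[-0.5, -1.3, -2.1, -2.9, -3.7, -4.5, -5.2, -5.5, -5.5], "jaw":[1, 1, 1, 1, 1, 1, 1, 1, 1]}'

```text
time_s: 8.95
eef_pos: [0.4868, -0.2153, 0.2384]
eef_rot: [-0.002, 0.773, 0.634, -0.001]
wrist_force: [-0.4, 0.9, -0.1]
opening: 1.0
grasp_force: 0.0
```

Run:
```python
from h import *
im,d,p=cam('wrist'); W=cloud(d,p,True); Z=W[...,2]; cv2.imwrite('pics/w3.png',im)
b=(np.hypot(W[...,0]-.4904,W[...,1]+.214)<.08)
P=W[b&(Z>.110)&(Z<.135)]; 
if len(P): print('bar',len(P),P.mean(0),P.max(0),cv2.minAreaRect(P[:,:2].astype(np.float32)))
P=W[(np.hypot(W[...,0]-.557,W[...,1]+.228)<.14)&(Z>.070)&(Z<.088)]; print('lid',len(P),P.mean(0),cv2.minAreaRect(P[:,:2].astype(np.float32)))
o,r=rot(); print(o['eef_pos'],o['q'],r.as_matrix().round(3))
```

```text
bar 1879 [ 0.49151451 -0.21333635  0.12584079] [ 0.50731214 -0.16125963  0.12903099] ((0.49122491478919983, -0.21609798073768616), (0.11018183827400208, 0.011347498744726181), 78.65869903564453)
lid 32560 [ 0.55738552 -0.22109162  0.08001465] ((0.5782761573791504, -0.23312166333198547), (0.20566898584365845, 0.21227005124092102), 78.53581237792969)
[ 0.48698973 -0.21422082  0.23872422] [-6.37873158e-01  5.18485787e-02  1.65961323e+00  2.81993817e-04
  1.43391373e+00 -4.40509050e-01] [[ 0.196  0.981 -0.003]
 [ 0.981 -0.196  0.002]
 [ 0.002 -0.003 -1.   ]]
```

View pics/w3.png

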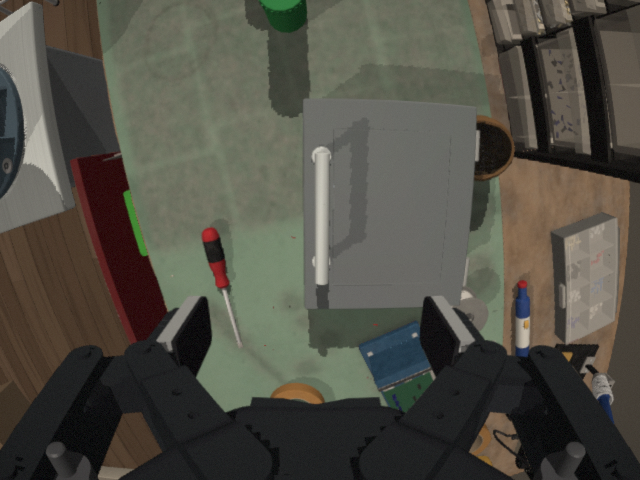

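The wrist view shows the handle bar from (321,155) to (321,285), parallel to the tool's x axis and clear of bystanders. I go down and grip it.

To row units: 0.1386 m is 138.6, 0.0043 m is 4.3.

jog_arm --motion '{"tx":[0, 0, 0, 0, 0, 0, 0], "ty":[4.3, 4.3, 4.3, 4.3, 4.3, 4.3, 4.3], "tz":[40, 80, 115, 132, 138.6, 138.6, 138.6], "rx":[0, 0, 0, 0, 0, 0, 0], "ry":[0, 0, 0, 0, 0, 0, 0], "rz":[0, 0, 0, 0, 0, 0, 0], "jaw":[1, 1, 1, 1, 1, 1, 1]}'

```text
time_s: 9.88
eef_pos: [0.4931, -0.2159, 0.1035]
eef_rot: [0.001, 0.773, 0.635, 0.0]
wrist_force: [0.3, -0.5, -0.4]
opening: 1.001
grasp_force: 0.0
```

jog_arm --motion '{"tx":[0, 0, 0, 0, 0, 0, 0, 0, 0, 0], "ty":[0, 0, 0, 0, 0, 0, 0, 0, 0, 0], "tz":[0, 0, 0, 0, 0, 0, 0, 0, 0, 0], "rx":[0, 0, 0, 0, 0, 0, 0, 0, 0, 0], "ry":[0, 0, 0, 0, 0, 0, 0, 0, 0, 0], "rz":[0, 0, 0, 0, 0, 0, 0, 0, 0, 0], "jaw":[0.6, 0.4, 0.3, 0.2, 0.1, 0, 0, 0, 0, 0]}'

```text
time_s: 11.12
eef_pos: [0.4921, -0.2153, 0.1021]
eef_rot: [-0.0, 0.773, 0.635, -0.0]
wrist_force: [0.2, -0.0, 0.4]
opening: -0.001
grasp_force: 0.0
```

Run:
```python
from h import *
o,r=rot(); print(o['eef_pos'],o['wrist_force'],r.as_matrix().round(3))
h=np.hypot(.15,.047);a=np.arctan2(.047,.15)
for t in range(6,61,6):
    t=np.radians(t); print(round(np.degrees(t)),round(.15-h*np.cos(a+t),4),round(-(h*np.sin(a+t)-.047),4))
```

```text
[ 0.49212071 -0.2153027   0.10208654] [ 0.20213416 -0.01046425  0.37461095] [[ 0.194  0.981 -0.   ]
 [ 0.981 -0.194  0.   ]
 [-0.    -0.    -1.   ]]
6 0.0057 -0.0154
12 0.013 -0.0302
18 0.0219 -0.0441
24 0.0321 -0.0569
30 0.0436 -0.0687
36 0.0563 -0.0792
42 0.07 -0.0883
48 0.0846 -0.0959
54 0.0999 -0.102
60 0.1157 -0.1064
```

Run:
```python
from h import *
im,d,p=cam('wrist'); im2,d2,p2=cam('top'); im3,d3,p3=cam('scene')
a=im[150:480,100:540]; a=cv2.resize(a,(400,300)); b=cv2.resize(im3[180:330,300:460],(400,375)); c=cv2.resize(im2[160:270,300:440],(400,314))
o=np.zeros((600,800,3),np.uint8); o[:300,:400]=a; o[:375,400:]=b; o[300:600,:400]=c[:300]; cv2.imwrite('pics/m4.png',o)
W=cloud(d2,p2);Z=W[...,2]; P=W[(np.hypot(W[...,0]-.557,W[...,1]+.228)<.14)&(Z>.070)&(Z<.088)]; print('lid',len(P),P.mean(0),cv2.minAreaRect(P[:,:2].astype(np.float32)))
```

```text
lid 3100 [ 0.58518533 -0.20957339  0.078972  ] ((0.5783709287643433, -0.2317669689655304), (0.20607677102088928, 0.21319608390331268), 78.64923095703125)
```

View pics/m4.png

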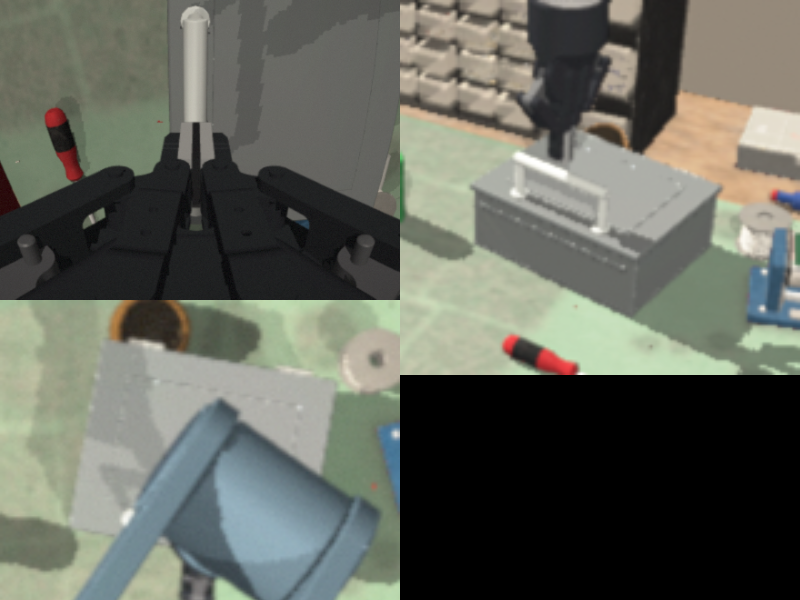

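Run:
```python
from h import *
p=optics.camera_params('scene'); f=240/np.tan(np.radians(p['fovy'])/2)
def pr(P): c=p['view']@np.r_[P,1]; return (p['cx']+f*c[0]/-c[2],p['cy']-f*c[1]/-c[2],-c[2])
o,r=rot(); t=o['eef_pos']; R_=r.as_matrix()
print('tcp',pr(t),'grasp',pr(t-.019*R_[:,2]),'bar',pr([.4911,-.215,.121]),o['opening'],o['grasp_force'])
im,d,_=cam('scene'); W=cloud(d,p)
x,y,_=map(int,pr(t-.019*R_[:,2]))
for v in range(y-30,y+14,4):
    print(v,[(u,*W[v,u].round(3)) for u in range(x-4,x+7,5)])
```

```text
tcp (np.float64(363.2932841167847), np.float64(256.37253566345663), np.float64(1.1231726607143948)) grasp (np.float64(363.60946769308185), np.float64(249.8721421104533), np.float64(1.1134420415887747)) bar (np.float64(363.31265469194324), np.float64(250.0639062748428), np.float64(1.1128509538301499)) 0.00021293837275646654 0.0
219 [(359, np.float64(0.484), np.float64(-0.203), np.float64(0.208)), (364, np.float64(0.473), np.float64(-0.221), np.float64(0.217)), (369, np.float64(0.482), np.float64(-0.229), np.float64(0.215))]
223 [(359, np.float64(0.45), np.float64(-0.219), np.float64(0.217)), (364, np.float64(0.476), np.float64(-0.22), np.float64(0.205)), (369, np.float64(0.48), np.float64(-0.231), np.float64(0.206))]
227 [(359, np.float64(0.446), np.float64(-0.221), np.float64(0.209)), (364, np.float64(0.481), np.float64(-0.218), np.float64(0.192)), (369, np.float64(nan), np.float64(nan), np.float64(nan))]
231 [(359, np.float64(0.458), np.float64(-0.216), np.float64(0.192)), (364, np.float64(0.468), np.float64(-0.224), np.float64(0.189)), (369, np.float64(0.497), np.float64(-0.225), n
[... 711 characters left out ...]
 np.float64(-0.215), np.float64(0.129)), (369, np.float64(0.57), np.float64(-0.197), np.float64(0.082))]
251 [(359, np.float64(0.543), np.float64(-0.181), np.float64(0.079)), (364, np.float64(0.485), np.float64(-0.22), np.float64(0.123)), (369, np.float64(0.488), np.float64(-0.232), np.float64(0.125))]
255 [(359, np.float64(0.523), np.float64(-0.19), np.float64(0.082)), (364, np.float64(0.529), np.float64(-0.201), np.float64(0.081)), (369, np.float64(0.536), np.float64(-0.213), np.float64(0.081))]
259 [(359, np.float64(0.507), np.float64(-0.197), np.float64(0.08)), (364, np.float64(0.513), np.float64(-0.209), np.float64(0.081)), (369, np.float64(0.519), np.float64(-0.22), np.float64(0.081))]
```

Run:
```python
from h import *
o,r=rot(); t=o['eef_pos']
for n in ('wrist','scene'):
    im,d,p=cam(n); W=cloud(d,p,n=='wrist'); T=(W-t)@r.as_matrix(); 
    k=(abs(T[...,0])<.025)&(abs(T[...,1])<.06)&(T[...,2]<.015)&(T[...,2]>-.2)
    v,u=np.where(k); Q=T[k]
    for a in np.arange(-.12,.015,.008):
        s=Q[(Q[:,2]>=a)&(Q[:,2]<a+.008)]
        if len(s): print(n,round(a,3),len(s),s[:,:2].min(0).round(3),s[:,:2].max(0).round(3))
```

```text
wrist -0.12 8639 [-0.008 -0.06 ] [0.018 0.059]
wrist -0.112 7371 [-0.008 -0.054] [0.018 0.053]
wrist -0.104 4001 [-0.009 -0.048] [0.017 0.046]
wrist -0.096 6171 [-0.009 -0.041] [0.015 0.04 ]
wrist -0.088 2773 [-0.013 -0.035] [0.014 0.034]
wrist -0.08 1124 [-0.011 -0.022] [0.013 0.02 ]
wrist -0.072 625 [ 0.006 -0.014] [0.012 0.013]
wrist -0.064 745 [ 0.006 -0.014] [0.012 0.013]
wrist -0.056 627 [ 0.006 -0.014] [0.012 0.013]
wrist -0.048 372 [ 0.006 -0.013] [0.012 0.013]
wrist -0.04 10 [ 0.01  -0.006] [0.01  0.006]
wrist -0.032 605 [ 0.004 -0.005] [0.025 0.004]
wrist -0.024 593 [ 0.002 -0.007] [0.025 0.005]
scene -0.12 86 [-0.019 -0.058] [0.011 0.058]
scene -0.112 93 [-0.02  -0.049] [0.014 0.054]
scene -0.104 60 [-0.017 -0.045] [0.009 0.048]
scene -0.096 66 [-0.015 -0.038] [0.012 0.038]
scene -0.088 48 [-0.014 -0.031] [0.013 0.036]
scene -0.08 20 [-0.013 -0.013] [-0.004  0.014]
scene -0.072 32 [-0.012 -0.013] [0.006 0.008]
scene -0.064 34 [-0.013 -0.015] [0.008 0.013]
scene -0.056 30 [-0.013 -0.014] [0.008 0.015]
scene -0.048 22 [-0.012 -0.012] [0.007 0.007]
scene -0.04 5 [-0.01  -0.006] [ 0.002 -0.001]
scene -0.032 33 [-0.024 -0.006] [0.025 0.004]
scene -0.024 51 [-0.024 -0.008] [0.025 0.005]
scene -0.016 2 [-0.008 -0.003] [ 0.003 -0.001]
```

The depth images show the real fingertips about 42 mm short of the reported TCP, so the fingers shut above the bar, touching nothing. I reopen, go 43 mm lower and grip again.

The manual's scale: shifts go in mm and turns go in units of 0.2 rad. Converting my numbers, 0.043 m is 43, -0.001 m is -1.

jog_arm --motion '{"tx":[0, 0, 0, 0, 0, 0, 0, 0, 0, 0], "ty":[0, 0, 0, 0, 0, 0, -1, -1, -1, -1], "tz":[0, 0, 0, 0, 0, 0, 20, 37, 43, 43], "rx":[0, 0, 0, 0, 0, 0, 0, 0, 0, 0], "ry":[0, 0, 0, 0, 0, 0, 0, 0, 0, 0], "rz":[0, 0, 0, 0, 0, 0, 0, 0, 0, 0], "jaw":[1, 1, 1, 1, 1, 1, 1, 1, 1, 1]}'

```text
time_s: 12.68
eef_pos: [0.4909, -0.2149, 0.0586]
eef_rot: [-0.001, 0.773, 0.635, -0.0]
wrist_force: [-0.2, 0.5, 0.4]
opening: 0.998
grasp_force: 0.0
```

jog_arm --motion '{"tx":[0, 0, 0, 0, 0, 0, 0, 0, 0, 0], "ty":[0, 0, 0, 0, 0, 0, 0, 0, 0, 0], "tz":[0, 0, 0, 0, 0, 0, 0, 0, 0, 0], "rx":[0, 0, 0, 0, 0, 0, 0, 0, 0, 0], "ry":[0, 0, 0, 0, 0, 0, 0, 0, 0, 0], "rz":[0, 0, 0, 0, 0, 0, 0, 0, 0, 0], "jaw":[0.6, 0.4, 0.3, 0.2, 0.1, 0, 0, 0, 0, 0]}'

```text
time_s: 13.92
eef_pos: [0.4918, -0.2153, 0.0594]
eef_rot: [0.001, 0.773, 0.635, 0.0]
wrist_force: [5.6, -0.8, 0.4]
opening: 0.122
grasp_force: 58.4
```

To row units: -0.0569 m is -56.9, -0.0506 m is -50.6.

jog_arm --motion '{"tx":[0, 0, 0, 0, 0, 0, 0, 0, 0], "ty":[2.5, 5.7, 9.2, 13, 17.3, 21.9, 26.9, 32.1, 32.1], "tz":[-7.5, -15.4, -23, -30.2, -37.3, -44.1, -50.6, -56.9, -56.9], "rx":[0, 0, 0, 0, 0, 0, 0, 0, 0], "ry":[0, 0, 0, 0, 0, 0, 0, 0, 0], "rz":[0, 0, 0, 0, 0, 0, 0, 0, 0], "jaw":[0, 0, 0, 0, 0, 0, 0, 0, 0]}'

```text
time_s: 15.05
eef_pos: [0.5217, -0.2212, 0.117]
eef_rot: [-0.001, 0.773, 0.635, -0.001]
wrist_force: [-7.7, 0.7, 3.2]
opening: 0.121
grasp_force: 58.5
```

```bash
python3 -c "
from h import *;o=get_obs();print(o['wrist_force'],o['torque'])"
```

```text
[-7.73905631  0.72551412  3.19362706] [ 0.00933223  1.11804492 -0.01763687]
```

To row units: 0.0836 m is 83.6, 0.0678 m is 67.8.

jog_arm --motion '{"tx":[0, 0, 0, 0, 0, 0, 0, 0, 0, 0], "ty":[5.6, 11.5, 24.2, 37.9, 52.5, 67.8, 75.8, 83.6, 83.6, 83.6], "tz":[-6, -11.8, -22.3, -31.4, -39, -45.1, -47.5, -49.5, -49.5, -49.5], "rx":[0, 0, 0, 0, 0, 0, 0, 0, 0, 0], "ry":[0, 0, 0, 0, 0, 0, 0, 0, 0, 0], "rz":[0, 0, 0, 0, 0, 0, 0, 0, 0, 0], "jaw":[0, 0, 0, 0, 0, 0, 0, 0, 0, 0]}'

```text
time_s: 16.3
eef_pos: [0.6051, -0.2378, 0.1682]
eef_rot: [0.001, 0.773, 0.635, 0.0]
wrist_force: [-4.4, 1.1, 8.0]
opening: 0.119
grasp_force: 62.4
```

Run:
```python
from h import *
o,r=rot(); t=o['eef_pos']; print(o['wrist_force'],o['q'],o['dq'])
ims={}
ex=np.array([.981,-.194]); hin=np.array([.4911,-.215])+.15*ex
for n in ('scene','top','wrist'):
    im,d,p=cam(n); ims[n]=im; W=cloud(d,p,n=='wrist'); q=W[...,:2]-hin; X=q@ex; Y=q@np.array([.194,.981]); Z=W[...,2]-.074
    k=(abs(Y)<.1)&(abs(Y)>.07)&(X<.0)&(X>-.12)&(Z>.03)&(Z<.18)
    print(n,k.sum(), end=' ')
    if k.sum()>50:
        P=np.c_[X[k],Z[k]]; c=np.median(P,0); v=np.linalg.svd(P-c)[2][0]; print('lid angle',np.degrees(np.arctan2(v[1],-v[0]))%180,c,'median ang',np.degrees(np.median(np.arctan2(P[:,1],-P[:,0]))))
a=np.zeros((600,800,3),np.uint8); a[:480,:640]=ims['scene']; cv2.imwrite('pics/f5.png',ims['scene'])
```

```bash
python3 -c "
import rib
"
```

Run:
```python
import sys; sys.path.insert(0,'.')
```

```text
[-4.37732609  1.13681073  7.99370245] [-5.56463858e-01  3.65773871e-01  1.43160195e+00 -4.34510240e-04
  1.34269301e+00 -3.61505889e-01] [ 0.00091867 -0.00090297  0.00318837  0.00083845 -0.00060991  0.00138883]
scene 570 lid angle 60.9149824497256 [-0.06031816  0.09698103] median ang 58.55112362964237
top 325 lid angle 59.242602021082014 [-0.04654048  0.0905479 ] median ang 62.48427514521709
wrist 11766 lid angle 59.4894056685138 [-0.06126606  0.1168503 ] median ang 62.30113194254434
```

View pics/f5.png

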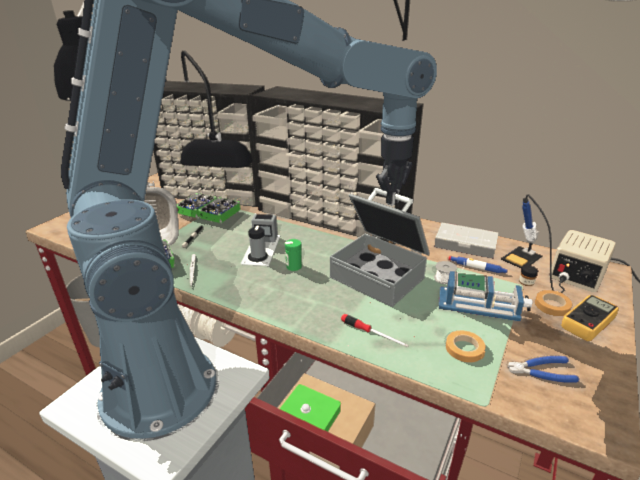

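The scene shows the lid held open at about 60° at (390,215), the jar standing on its pad at (257,245), and the bystanders where they were. I let it settle and hand in.

jog_arm --motion '{"tx":[0, 0, 0, 0, 0, 0], "ty":[0, 0, 0, 0, 0, 0], "tz":[0, 0, 0, 0, 0, 0], "rx":[0, 0, 0, 0, 0, 0], "ry":[0, 0, 0, 0, 0, 0], "rz":[0, 0, 0, 0, 0, 0], "jaw":[0, 0, 0, 0, 0, 0]}'

```text
time_s: 17.2
eef_pos: [0.605, -0.2378, 0.1682]
eef_rot: [0.001, 0.773, 0.635, 0.0]
wrist_force: [-5.1, 0.9, 6.0]
opening: 0.118
grasp_force: 62.4
```

```bash
python3 -c "
from bench import workorder;print(workorder.hand_in())"
```

```text
the job is handed in; nothing more can be done
None
```

Job handed in at 17.2 s: the jar stands released on its pad with its label within about 1° of the window, and the gripper holds the lid motionless at about 60°; the fingertips really end about 42 mm short of the reported TCP, so my first try at the handle closed above the bar without touching anything and the second gripped it.

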